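Set the round rivets on the card box lid

ROBOT

A 6-joint arm with a two-finger parallel gripper is mounted at the origin on the work surface. World frame = base frame: x ahead of the robot, y to its left, z up, the work surface at z = 0. Lengths are in mm, angles in rad, forces in N, time in s.
With the tool pointing down it reaches from about 350 to 775 mm from the base axis. Payload 7.3 kg.
Tool frame: the origin (TCP) lies midway between the tips of the shut fingers; the grasp point (between the pads) lies 19 mm behind it; z points along the fingers, x is the direction in which the jaws open and shut, and the axes are right-handed (so a half turn about z gives the same grasp; the last joint's range is limited). The gripper opens to 92 mm and grips with 3 to 60 N. Pads are 19 mm wide; open, the fingers measure 130 mm over their backs; the gripper's body (75 mm by 190 mm) begins 47 mm behind the grasp point.
Start: joints at [1.081, 0.342, 1.524, -0, 1.275, -0.146], TCP at [176.946, 494.302, 226.741] pointing down, gripper open.
Joint ranges: [-2.53, 2.53], [-0.77, 2.02], [0.04, 2.7], [-1, 4.14], [0.28, 2.66], [-3.11, 3.11]. Speed limits (rad/s): [2.57, 2.57, 3.14, 3.14, 3.14, 3.14].

INTERFACE

Orientations are given as [roll, pitch, yaw] about the fixed x, y, z axes, in that order (R = Rz(yaw) Ry(pitch) Rx(roll)).
In Python, from plant import bot gives the robot as it stands.
- The arm moves only by the shell command python3 -m pendant 'ROWS' [OPENING]. ROWS is JSON, a list of rows, each an object with "linear": the shift along the world's x, y, z in mm, a list of three; "twist": the turn about the world's z in degrees. In form: [{"linear": [x, y, z], "twist": twist}, ...]. A call has 1 to 20 rows; each row is the pose to reach, as a shift and turn from the pose commanded when the call began; what a row does not reach only later rows make up. A row lasts 1/8 s, in which the tool goes at most 62.5 mm and 10.7 degrees, less where a joint would pass 70% of its speed; a pose out of reach is approached as far as the arm can. A call with a gripper value outside its range is refused whole. OPENING is the closure in counts, from 0 (fully open) to 255 (shut), set as the call begins (- or left out, the last holds). The fingers move at their own pace and stop on an object; the grip force is fixed at half the most. Time passes only in rows, so rows that repeat a pose let the fingers close. It gives the time, the measured TCP pose, the force and the opening at its end, in the units of the state.
- bot.get_obs(): the state, without advancing time (a new reading comes with each control period).
- bot.capture(name): name is "scene" or "side" or "wrist"; returns a dict with "frame" (480x640x3 uint8, blue, green, red), "z_map" (480x640 float32, mm along the optical axis (not along the pixel's ray), 0 where there is no reading), "fx", "fy", "cx", "cy" (pixels), "rvec" (rotation vector, rad) and "tvec" (3), from world to camera coordinates, as OpenCV has them. Camera axes: x right, y down, z forward; pixel columns grow to the right and rows downward; lengths in mm; the calibration is good to about 2 mm. A picture is of the moment at which its call begins.
- bot.close_job(): hands the job in, once; it reports no verdict.
The state is a dict: "time": time; "joint_positions": joint angles; "dq": joint speeds; "tau": joint torques, N m; "tool_pos": TCP position; "tcp_rot": TCP orientation; "contact_force": force on the tool from outside, world axes, zero at the start; "moment": the same for the moment, N m; "grip_width": finger opening in mm.
Only numpy, scipy, OpenCV 4.12 (cv2) and the standard library are available. Lean on these libraries where they do the work, as an engineer would, in place of code of your own. Each camera call takes 0.05 s, during which the arm holds its last target. There are 200 camera calls.

TASK

The lid of the pupils' collection box is held by push rivets. Press the centre pins of the two round rivets all the way down, flush with their flanges, so that they lock. Do not press the pin of the long rivet: it must stay up, because a handle still has to go under it.

Things in the scene. Friction and masses are not known exactly. Their poses are not given: they have to be found in the camera images.
- card_box: White card box with a brown card lid, 200 (x) x 260 (y) mm and 90 mm high, stuck down on the table. Origin at the centre of its underside; z up. Three grey-flanged push rivets sit in its lid, at least 80 mm apart centre to centre, in places that vary; a wooden knob 32 mm across and 12 mm high is glued near one lid corner, and has nothing to do with the job.
- round_pin_1: White plastic centre pin of one round rivet: pin 22 mm across, in a round grey flange 48 mm across and 5 mm thick that lies on the box lid. Origin at the centre of its flat top; z up. Standing up, its top is 12 to 15 mm above the flange (107 to 110 mm above the table); pressed home it stops solidly with its top 1 mm above the flange, 96 mm above the table. It slides straight down only, takes about 6 N to move, and stays where it is left (no spring).
- round_pin_2: White plastic centre pin of the other, identical round rivet: pin 22 mm across, in a round grey flange 48 mm across and 5 mm thick that lies on the box lid. Origin at the centre of its flat top; z up. Standing up, its top is 12 to 15 mm above the flange (107 to 110 mm above the table); pressed home it stops solidly with its top 1 mm above the flange, 96 mm above the table. It slides straight down only, takes about 6 N to move, and stays where it is left (no spring).
- long_pin: White plastic centre pin of the long rivet, to be left up: pin 16 (x) x 36 (y) mm, in an oblong grey flange 30 (x) x 72 (y) mm, 5 mm thick, that lies on the box lid. Origin at the centre of its flat top; z up. Standing up, its top is 12 to 15 mm above the flange (107 to 110 mm above the table); pressed home it stops solidly with its top 1 mm above the flange, 96 mm above the table. It slides straight down only, takes about 6 N to move, and stays where it is left (no spring).

How it is judged:
By the outcome, as a careful person would: the job done as asked, in the order asked, and still so for the second after the job is handed in, with the robot touching nothing.
It also fails if it takes over 27 s, if anything falls off the work surface, if the arm or the gripper's body presses on something with over 40 N, if the wrist force passes 120 N, or if a joint passes its speed limit or range.

## Working session

There is one attempt and no reset: what is moved stays moved. The work goes in short steps, Python scripts to look and compute and a shell command to move; the robot and the scene stay as the last step left them, time stands still between calls to the robot, and variables do not carry over. Pictures are saved under pics/ and viewed, about 8 in all and at most 12, crops included, and the job is handed in when it is done.

```bash
mkdir -p pics; cat > h.py <<'E'
from plant import bot
import numpy as np, cv2
def cap(n):
    c=bot.capture(n); return c
def world(c):
    z=c['z_map'].astype(float); v,u=np.mgrid[:480,:640]
    P=np.dstack([(u-c['cx'])/c['fx']*z,(v-c['cy'])/c['fy']*z,z])
    R=cv2.Rodrigues(np.array(c['rvec'],float))[0]
    W=(P-np.array(c['tvec'],float).reshape(3))@R
    W[z==0]=np.nan
    return W
E
python3 - <<'E'
from h import *
for n in ("scene","wrist"):
    c=cap(n); W=world(c); np.save(f'{n}.npy',W); cv2.imwrite(f'pics/{n}1.png',c['frame'])
    R=cv2.Rodrigues(np.array(c['rvec'],float))[0]; print(n,(-R.T@np.array(c['tvec']).reshape(3)).round(), np.isnan(W[...,0]).mean())
    m=((W[...,2]>103)&(W[...,2]<114)).astype(np.uint8)
    k,l,s,ce=cv2.connectedComponentsWithStats(m)
    for i in range(1,k):
        if s[i,4]>30: print(s[i],ce[i].round(),W[l==i].mean(0).round(1), np.ptp(W[l==i],axis=0).round(1))
print({k:v for k,v in bot.get_obs().items() if k in('time','contact_force','tool_pos','grip_width','tcp_rot')})
E
```

```text
scene [ 891. -435.  769.] 0.004029947916666667
[295   0 154  43 717] [369.  20.] [289.4 555.6 108.3] [262.5 203.2  11. ]
[ 13  96  80  36 443] [ 58. 122.] [ 45.5 -24.5 108.4] [ 94.2 120.   10.8]
[270 236  16  14 168] [278. 243.] [509.8 -16.8 107. ] [22.9 24.   7. ]
[350 256  16  18  73] [358. 265.] [622.6  17.5 103.8] [25.3 24.7  2.9]
[316 299  17  16 211] [324. 306.] [625.6 -66.9 107.7] [21.5 22.4  7.4]
[207 302  26  28 364] [219. 316.] [ 526.8 -156.4  108.8] [21.1 37.1 10.1]
wrist [104. 520. 385.] 0.003984375
[449  21 191  71 226] [546.  55.] [120.2 655.4 108.6] [  0.4 117.5  11. ]
[361  94  81  30  89] [400. 109.] [120.4 565.1 108.6] [ 0.3 51.1 10.3]
{'time': 0.1, 'tool_pos': array([176.76506502, 493.9742333 , 226.12613741]), 'tcp_rot': array([-3.14139328e+00,  1.31839593e-03,  1.22702564e+00]), 'contact_force': array([0.02555896, 0.42760138, 0.06340889]), 'grip_width': 91.71989582454765}
```

View pics/scene1.png

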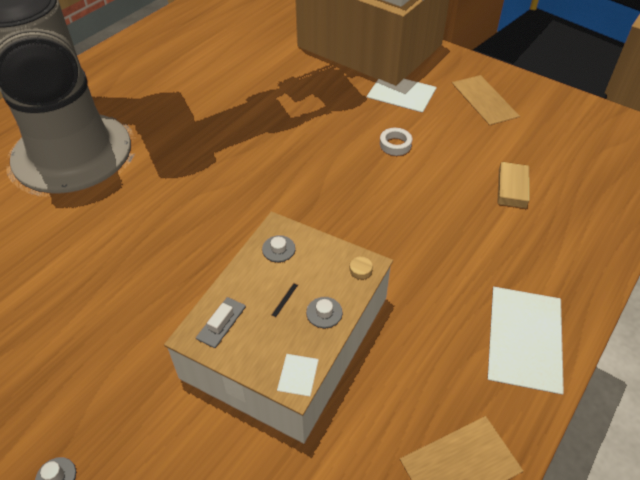

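The scene shows the box with round rivets at pixels (278,243) and (324,306). The long rivet is at (219,316), the knob at (361,267), and a loose rivet lies on the table at (52,470). I'll check the path for obstacles and refine the pin tops.

```bash
python3 - <<'E'
from h import *
W=np.load('scene.npy')
for u,v in((278,243),(324,306),(219,316)):
    p=W[v-14:v+15,u-14:u+15].reshape(-1,3); t=np.nanpercentile(p[:,2],96); q=p[p[:,2]>t-3]; print(t.round(1),((q.max(0)+q.min(0))/2).round(1),np.ptp(q,axis=0).round(1))
a=np.array([177,494]);b=np.array([510,-17]);X=W[...,:2]-a;t=np.clip(X@(b-a)/((b-a)@(b-a)),0,1)
d=np.linalg.norm(X-t[...,None]*(b-a),axis=2); print('max z near path',np.nanmax(np.where(d<150,W[...,2],np.nan)))
print(W[np.where(W[...,2]>130)][::500].round())
E
python3 -m pendant '[{"linear":[40,-60,0],"twist":0},{"linear":[333,-511,-40],"twist":0},{"linear":[333,-511,-40],"twist":0},{"linear":[333,-511,-40],"twist":0},{"linear":[333,-511,-40],"twist":0},{"linear":[333,-511,-40],"twist":0},{"linear":[333,-511,-40],"twist":0},{"linear":[333,-511,-40],"twist":0},{"linear":[333,-511,-40],"twist":0},{"linear":[333,-511,-40],"twist":0},{"linear":[333,-511,-40],"twist":0},{"linear":[333,-511,-40],"twist":0},{"linear":[333,-511,-40],"twist":0},{"linear":[333,-511,-40],"twist":0}]' 255
python3 - <<'E'
from h import *
c=cap('wrist'); W=world(c); np.save('w2.npy',W); cv2.imwrite('pics/w2.png',c['frame'])
E
```

```text
108.3 [508.6 -16.3 107.7] [22.9 20.8  4.9]
109.1 [624.9 -65.7 108.3] [21.5 22.   4.4]
110.8 [ 525.6 -155.5  110.5] [21.1 36.7  5.2]
max z near path 163.81866546590754
[[  3. -16. 308.]
 [380. 609. 153.]
 [ 29. -20. 309.]
 [ 43.  49. 278.]
 [ 35. -25. 302.]
 [ 50. -21. 299.]
 [377. 528. 148.]
 [ 64.  -4. 280.]
 [ 76. -17. 279.]
 [ 86. -20. 273.]
 [ 81. -36. 267.]
 [ 58. -67. 263.]
 [ 86. -36. 247.]
 [ 98. -14. 230.]
 [102. -13. 220.]
 [ 94. -34. 218.]
 [ 73. -64. 216.]
 [ 49.  42. 135.]
 [ 65.   0. 155.]
 [ 10. -64. 155.]
 [ 49. -45. 147.]]
time: 1.85
tool_pos: [509.6, -15.7, 187.0]
tcp_rot: [3.141, -0.0, 1.229]
contact_force: [-0.9, -0.6, -0.1]
grip_width: 0.8
```

View pics/w2.png

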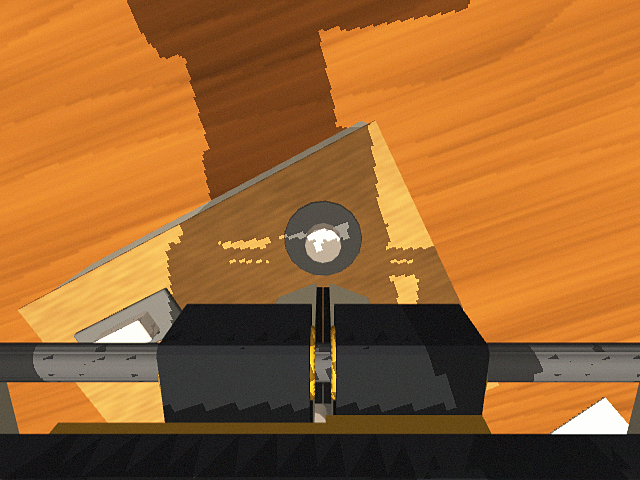

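The wrist view shows a round rivet with its pin at about (323,242), just ahead of the shut fingertips at about (322,295). I'll cross-check its position from wrist depth.

```bash
python3 - <<'E'
from h import *
W=np.load('w2.npy')
m=(W[...,2]>104)&(W[...,2]<113); m[:190]=0;m[285:]=0;m[:,:280]=0;m[:,365:]=0
q=W[m];print(len(q),q.mean(0).round(1),np.ptp(q,axis=0).round(1)); v,u=np.where(m);print(u.mean(),v.mean())
m=np.abs(W[...,2]-95)<3.5; m[:190]=0;m[285:]=0;m[:,:275]=0;m[:,370:]=0
q=W[m];print(len(q),((q.max(0)+q.min(0))/2).round(1),np.ptp(q,axis=0).round(1))
E
```

```text
1029 [508.7 -15.  107.8] [21.6 21.5  6.1]
322.54616132167155 244.19727891156464
4282 [510.2 -16.5  95. ] [76.8 74.2  7. ]
```

Both cameras agree to about 1 mm: pin 1 is at (508.7, -15.5) and the TCP is over it. Pressing slowly now.

```bash
python3 -m pendant '[{"linear":[-1,0,-40],"twist":0},{"linear":[-1,0,-70],"twist":0},{"linear":[-1,0,-75],"twist":0},{"linear":[-1,0,-78],"twist":0},{"linear":[-1,0,-80],"twist":0},{"linear":[-1,0,-82],"twist":0},{"linear":[-1,0,-84],"twist":0},{"linear":[-1,0,-86],"twist":0},{"linear":[-1,0,-88],"twist":0},{"linear":[-1,0,-90],"twist":0},{"linear":[-1,0,-90],"twist":0}]'
```

```text
time: 3.28
tool_pos: [509.7, -16.8, 97.9]
tcp_rot: [3.139, -0.001, 1.227]
contact_force: [-0.8, 0.7, 3.4]
grip_width: 0.4
```

```bash
python3 -m pendant '[{"linear":[0,0,-1],"twist":0},{"linear":[0,0,-2],"twist":0},{"linear":[0,0,-2],"twist":0},{"linear":[0,0,-2],"twist":0}]'
```

```text
time: 3.78
tool_pos: [509.7, -16.8, 96.1]
tcp_rot: [3.139, -0.001, 1.227]
contact_force: [-2.1, 0.7, 8.0]
grip_width: 0.3
```

```bash
python3 -m pendant '[{"linear":[0,0,-1],"twist":0},{"linear":[0,0,-1],"twist":0},{"linear":[0,0,-1],"twist":0}]'
```

```text
time: 4.15
tool_pos: [509.8, -16.8, 95.9]
tcp_rot: [3.139, -0.001, 1.227]
contact_force: [-3.9, 1.1, 15.3]
grip_width: 0.3
```

```bash
python3 -m pendant '[{"linear":[0,0,-1],"twist":0},{"linear":[0,0,-1],"twist":0},{"linear":[0,0,45],"twist":0},{"linear":[0,0,92],"twist":0},{"linear":[58,-25,92],"twist":0},{"linear":[115,-49,92],"twist":0},{"linear":[115,-49,92],"twist":0},{"linear":[115,-49,92],"twist":0},{"linear":[115,-49,92],"twist":0}]'
python3 - <<'E'
from h import *
c=cap('wrist'); W=world(c); cv2.imwrite('pics/w3.png',c['frame'])
m=(W[...,2]>104)&(W[...,2]<113); m[:190]=0;m[285:]=0;m[:,:280]=0;m[:,365:]=0
q=W[m];print(len(q),q.mean(0).round(1),np.ptp(q,axis=0).round(1))
c=cap('scene');W=world(c);cv2.imwrite('pics/s2.png',cv2.resize(c['frame'][200:400,160:420],None,fx=3,fy=3))
print(W[236:252:2,270:288:3,2].round(1))
E
```

```text
time: 5.28
tool_pos: [623.0, -65.1, 186.3]
tcp_rot: [-3.141, -0.0, 1.228]
contact_force: [-0.4, -0.1, -0.3]
grip_width: 0.5
1045 [624.5 -64.9 108.4] [21.1 21.5  6.7]
[[295.6 295.  295.6 295.6 294.2 295.7]
 [295.2 295.3 296.9 295.7 296.6 296.3]
 [295.4 295.3 295.2 295.4 295.3 294.5]
 [294.5 295.8 295.3 296.3 295.1 295.7]
 [294.1 295.1 294.2 296.2   nan 296.4]
 [296.5 296.4 294.4 296.3 296.5 293.8]
 [296.5 295.1 295.2 296.3 294.7 290.4]
 [296.6 295.9 295.7 296.  295.9 286.9]]
```

View pics/w3.png

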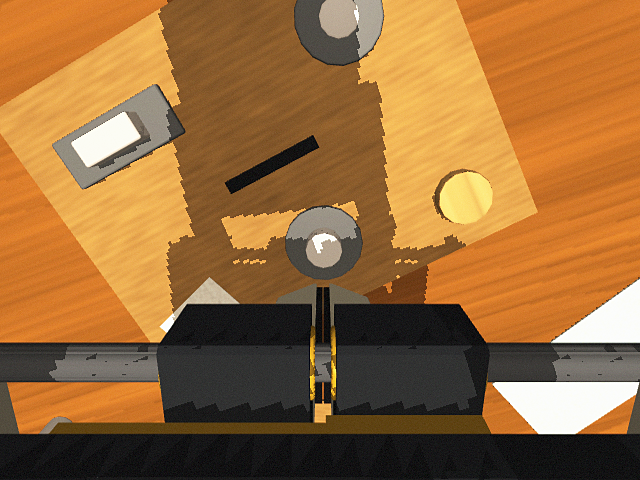

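View pics/s2.png

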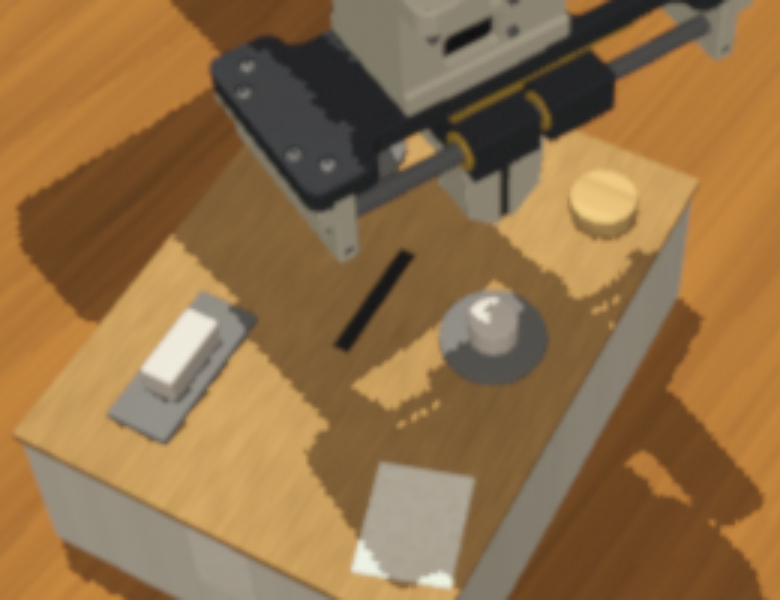

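The wrist view shows pin 1 at the top (340,15), lying flat, with pin 2 at (322,245) still up and under the tool. The long pin at (105,138) is up. The scene crop agrees for pin 2 and the long pin; pin 1 is hidden behind the gripper there. Pressing pin 2, which is at (624.5, -65).

```bash
python3 -m pendant '[{"linear":[1,0,-40],"twist":0},{"linear":[1,0,-70],"twist":0},{"linear":[1,0,-75],"twist":0},{"linear":[1,0,-78],"twist":0},{"linear":[1,0,-80],"twist":0},{"linear":[1,0,-82],"twist":0},{"linear":[1,0,-84],"twist":0},{"linear":[1,0,-86],"twist":0},{"linear":[1,0,-88],"twist":0},{"linear":[1,0,-90],"twist":0},{"linear":[1,0,-91],"twist":0},{"linear":[1,0,-92],"twist":0},{"linear":[1,0,-92],"twist":0},{"linear":[1,0,-92],"twist":0}]'
```

```text
time: 7.12
tool_pos: [625.7, -65.8, 96.2]
tcp_rot: [3.138, -0.001, 1.227]
contact_force: [-2.5, 0.6, 8.7]
grip_width: 0.3
```

```bash
python3 -m pendant '[{"linear":[0,0,-1],"twist":0},{"linear":[0,0,-2],"twist":0},{"linear":[0,0,-2],"twist":0}]'
```

```text
time: 7.5
tool_pos: [625.8, -65.8, 95.9]
tcp_rot: [3.137, -0.001, 1.227]
contact_force: [-7.3, 1.3, 17.3]
grip_width: 0.4
```

```bash
python3 -m pendant '[{"linear":[0,0,-2],"twist":0},{"linear":[0,0,50],"twist":0},{"linear":[0,0,110],"twist":0},{"linear":[-20,60,140],"twist":0},{"linear":[-60,250,160],"twist":0},{"linear":[-60,250,160],"twist":0},{"linear":[-60,250,160],"twist":0},{"linear":[-60,250,160],"twist":0},{"linear":[-60,250,160],"twist":0}]'
python3 - <<'E'
from h import *
c=cap('scene');W=world(c);cv2.imwrite('pics/s3.png',cv2.resize(c['frame'][200:400,160:420],None,fx=3,fy=3))
for x,y in((508.7,-15.5),(624.5,-65),(525.6,-155.5)):
    d=np.hypot(W[...,0]-x,W[...,1]-y); print(np.median(W[(d<6)][:,2]).round(1), 'flange',np.nanmedian(W[(d>15)&(d<21)][:,2]).round(1))
E
```

```text
time: 8.62
tool_pos: [565.0, 184.9, 252.5]
tcp_rot: [3.14, -0.001, 1.229]
contact_force: [0.7, -0.4, 0.6]
grip_width: 0.2
96.8 flange 95.5
96.1 flange 95.7
109.6 flange 95.7
```

View pics/s3.png

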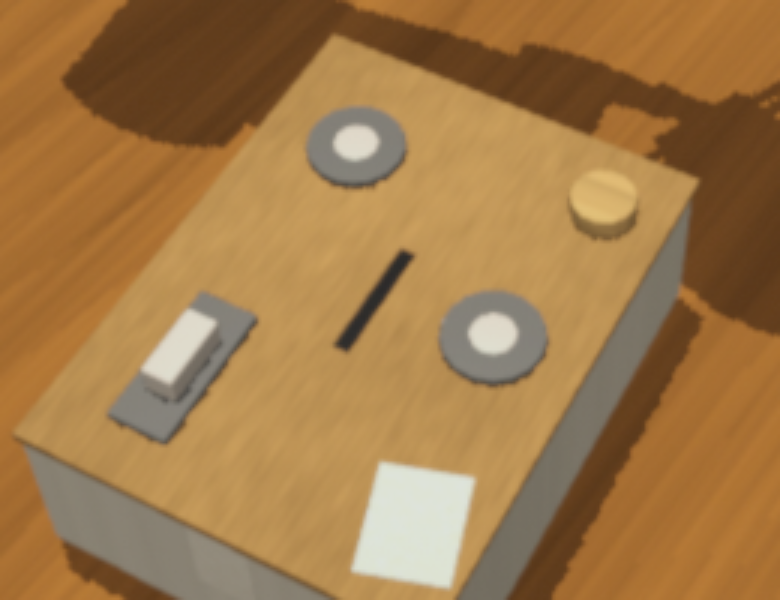

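The crop shows both round pins flush with their flanges, at (356,143) and (493,333), and the long pin still up at (180,350). The arm is clear, so I'm handing in.

```bash
python3 -c "
from plant import bot
print(bot.close_job(), bot.get_obs()['time'])"
```

```text
the job is handed in; nothing more can be done
the job is handed in; nothing more can be done
```

Both round rivet pins are pressed all the way down and the long rivet's pin is still up. I pressed each with the shut fingertips until the tool stopped solid at 95.9 mm, with the last readings 15 N and 17 N vertically. Each then got one final 1–2 mm push, during which I took no force reading.

- **Final camera check:** the round pins measured 96.8 and 96.1 mm, against 96 mm for pressed home. The long pin measured 109.6 mm, so it was not touched.
- **Hand-in:** the arm was clear of everything and the clock was at about 8.7 s, against the 27 s limit. No check failed or disagreed beyond about 1 mm of depth noise.

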